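Unlock the dosing pump and give the porcelain dish a stroke

ROBOT

A 7-joint arm with a two-finger parallel gripper is mounted at the origin on the work surface; the furniture and walls round the work are solid. World frame = base frame: x ahead of the robot, y to its left, z up, the work surface at z = 0. Lengths are in m, angles in degrees, forces in N, time in s.
With the tool pointing down it reaches from about 0.425 to 0.875 m from the base axis. Payload 8.4 kg.
Tool frame: the origin (TCP) lies midway between the tips of the shut fingers; the grasp point (between the pads) lies 19 mm behind it; z points along the fingers, y is the line along which they close (so a half turn about z gives the same grasp; the last joint's range is limited). The gripper opens to 85 mm and grips with 20 to 120 N. Pads are 22 mm wide; open, the fingers measure 114 mm over their backs; the gripper's body (76 mm by 85 mm) begins 54 mm behind the grasp point. The pads swing forward as they close: fully open they stand 13 mm farther back than shut.
Start: joints at [68.457, 19.091, 2.286, 83.961, -0.768, 76.965, -3.352], TCP at [0.178, -0.625, 0.2] pointing down, gripper open.
Joint ranges: [-147.57, 147.57], [-21.85, 119.76], [-74.77, 79.35], [14.55, 137.4], [-85.83, 265.84], [4.83, 119.75], [-152.11, 152.11]. Speed limits (degrees/s): [127.2, 127.2, 159.86, 159.86, 180, 180, 180].

INTERFACE

Orientations are given as [roll, pitch, yaw] about the fixed x, y, z axes, in that order (R = Rz(yaw) Ry(pitch) Rx(roll)).
In Python, from cell import get_state, viewer, arm gives the robot as it stands.
- The arm moves only by the shell command python3 -m handwheel 'ROWS' [OPENING] [FORCE]. ROWS is JSON, a list that holds one entry, the list of rows, each a list of 6 numbers: the shift along the tool's x, y, z in units of 0.08 m (1.0 is 0.08 m), then the turn, a rotation vector about the tool's x, y, z in units of 2 pi rad (1.0 is 2 pi rad). A call has 1 to 10 rows; each row is the pose to reach, as a shift and turn from the pose commanded when the call began, along the tool's axes at that moment, turning the shorter way round; what a row does not reach only later rows make up. A row lasts 1/8 s, in which the tool goes at most 62.5 mm and 10.7 degrees, less where a joint would pass 70% of its speed; a pose out of reach is approached as far as the arm can. A call with a number of a shift or a turn outside -1 to 1 is refused whole. A call with a gripper value outside its range is refused whole. OPENING is the opening, from -1 (shut) to 1 (fully open), set as the call begins (- or left out, the last holds). The fingers move at their own pace and stop on an object; FORCE is the grip in N (left out, the last holds). Time passes only in rows, so rows that repeat a pose let the fingers close. It gives the time, the measured TCP pose, the force, the opening and the grip force at its end, in the units of the state.
- get_state(): the state, without advancing time (a new reading comes with each control period).
- viewer.grab_frame(name): name is "scene" or "side" or "wrist"; returns the picture (420x560x3 uint8, blue, green, red); there is no depth.
- viewer.get_calibration(name): a dict with "fx", "fy", "cx", "cy" (pixels), "rvec" (rotation vector, rad) and "tvec" (3), from world to camera coordinates, as OpenCV has them. Camera axes: x right, y down, z forward; pixel columns grow to the right and rows downward; lengths in m; the calibration is good to about 2 mm. A picture is of the moment at which its call begins: read the wrist's pose just before it. get_calibration takes no time and is no camera call; for the wrist camera it gives the pose at the moment of the call.
- arm.close_job(): hands the job in; it is judged then, once.
The state is a dict: "clock": time; "joint_pos": joint angles; "qd": joint speeds; "effort": joint torques, N m; "tcp_pos": TCP position; "tcp_rot": TCP orientation; "force": force on the tool from outside, world axes, zero at the start; "ft_torque": the same for the moment, N m; "width": opening from 0.0 (shut) to 1.0 (fully open); "grasp_force": force on a finger pad.
Only numpy, scipy, OpenCV 4.12 (cv2) and the standard library are available. Lean on these libraries where they do the work, as an engineer would, in place of code of your own. Each camera call takes 0.05 s, during which the arm holds its last target. There are 200 camera calls.

TASK

The hand pump on the amber bottle is still locked for transport: draw the fork-shaped clip off its stem and put it in the steel tray. Stand the handled porcelain dish upright on the worktop with its bowl under the spout, and only then press the pump's plunger all the way down to its stop and let it come back up. Do not tip the bottle or the dish, and leave the other dishes and the wash bottle where they are.

Things in the scene. Friction and masses are not known exactly. Their poses are not given: they have to be found in the camera images.
- pump_bottle: loose amber bottle, 92 mm diameter, in a black stabiliser ring (114 mm diameter, 20 mm high), 1.8 kg, with a white hand pump, 222 mm high in all. Origin: underside centre, on the pump's axis. A thin steel spout (8 mm tube) leaves along its -y at 169 mm height and bends down 125 mm out. Cap 54 mm diameter up to 160 mm; flange 49 mm diameter, top at 182 mm; above it the 14 mm stem and the head
- spout_tip (a point): open lower end of the spout, 125 mm from the bottle's axis and 114 mm above the worktop
- plunger_top (a point): centre of the top face of the plunger head, a white round button 43 mm in diameter, 15 mm thick, 222 mm above the worktop when up. Its underside is 25 mm above the flange; the clip (22 mm high) stands in this gap and blocks the stroke
- plunger (a joint): stroke of the plunger in m: 0 = up (a spring returns it), 0.020 = fully down on its stop; takes about 10 N
- lock_clip: loose grey plastic clip, 75 x 31 x 22 mm, 25 g, lying on the pump flange, its fork round the stem. Origin: underside, on the stem's axis while on. Fork open to its +x (slot 18 mm wide, arms end 19 mm from the origin); the tab points to -x and ends 57 mm from the origin. It comes off level along its -x, the way the tab points (clear of the stem after 30 mm)
- clip_tab (a point): where to grip the clip: middle of its tab, 43 mm from the stem's axis; the tab is 12 mm wide (y), 14 mm high, 40 mm long
- clip_mid (a point): middle of the whole clip's length, half way up
- dish: white porcelain dish: round bowl, 84 mm across the rim, 38 mm high, wall 4 mm, with one straight handle; 140 g. Origin: centre of the bowl's underside; the handle points to the dish's -x, from 40 to 118 mm from the centre
- dish_handle (a point): where to grip the dish: axis of the round handle (14 mm diameter), 80 mm from the bowl's centre, 27 mm above the underside
- tray: open stainless steel tray 92 (x) x 134 (y) x 22 mm with a rolled rim (25 mm high over all), floor 3 mm thick, inside 86 x 128 mm. Origin: centre of its underside
- petri_dish: bystander: petri dish with counted grains, 90 mm diameter, 16 mm high; origin: centre of its underside
- moisture_dish: bystander: round aluminium dish with knobbed lid, 60 mm diameter, 34 mm high; origin: centre of its underside
- wash_bottle: bystander: white wash bottle with bent spout, 67 mm diameter, 192 mm high; origin: centre of its underside

How it is judged (in metres and radians):
On the way:
1. the plunger is pressed down to its stop while the dish stands under the spout (value of joint plunger above 0.0185 m and horizontal distance between dish and spout_tip below 0.025 m and height (world z) of dish below 0.004 m and angle between dish's own z axis and vertical below 0.1 rad), for 0.05 s.
At the end, for the whole second after the job is handed in: The clip lies still in the flat tray (clip_mid within its rim, under 32 mm up); dish upright on the worktop, bowl centre within 25 mm of the spout tip seen from above; bottle upright; the plunger was pressed over 18.5 mm with the dish there and is up again (under 4 mm) (value of joint plunger below 0.004 m and horizontal distance between dish and spout_tip below 0.025 m and height (world z) of dish below 0.004 m and angle between dish's own z axis and vertical below 0.1 rad and linear speed of each of dish, lock_clip below 0.02 m/s and x of clip_mid in the frame of tray between -0.04 and 0.04 m and y of clip_mid in the frame of tray between -0.06 and 0.06 m and z of clip_mid in the frame of tray below 0.032 m and angle between each of pump_bottle, tray's own z axis and vertical below 0.05 rad); the robot touches nothing.
It fails at once if the pump is worked (over 8 mm) without the dish's bowl under the spout (value of joint plunger above 0.008 m and horizontal distance between dish and spout_tip above 0.035 m).
It fails at once if the bottle is tipped (angle between pump_bottle's own z axis and vertical above 0.25 rad).
It fails at once if the dish is tipped (angle between dish's own z axis and vertical above 0.6 rad).
It fails at once if a bystander is moved by more than 30 mm (distance of any of petri_dish, moisture_dish, wash_bottle from where it was at the start of the episode above 0.03 m).
It also fails if it takes over 50 s, if anything falls off the work surface, if the arm or the gripper's body presses on something with over 40 N, if the wrist force passes 120 N, or if a joint passes its speed limit or range.

## Working session

There is one attempt and no reset: what is moved stays moved. The work goes in short steps, Python scripts to look and compute and a shell command to move; the robot and the scene stay as the last step left them, time stands still between calls to the robot, and variables do not carry over. Pictures are saved under pics/ and viewed, at most 10 in all, crops included, and the job is handed in when it is done.

```bash
ls; mkdir -p pics; python3 - <<'E'
from cell import get_state, viewer
import cv2
s=get_state();print(s['clock'],s['tcp_pos'],s['tcp_rot'],s['width'])
for n in("scene","side"):
    cv2.imwrite(f"pics/{n}0.png",viewer.grab_frame(n))
    c=viewer.get_calibration(n);print(n,c)
E
```

```text
pics
0.0 [ 0.17745047 -0.62475309  0.19861437] [-1.79903720e+02  6.75904790e-03  1.58590659e+01] 1.000885564870352
scene {'fx': 482.3828201476192, 'fy': 482.3828201476192, 'cx': 279.9311999884826, 'cy': 208.12358480755105, 'rvec': array([ 1.99967277, -0.57071199,  0.35388189]), 'tvec': array([-0.62943136,  0.09142538,  1.20992831])}
side {'fx': 500.4008787637232, 'fy': 500.4008787637232, 'cx': 272.46086054348353, 'cy': 213.65404965239438, 'rvec': array([ 0.68300762, -2.42063161,  1.34310918]), 'tvec': array([0.22619579, 0.44793014, 0.47962928])}
```

View pics/scene0.png

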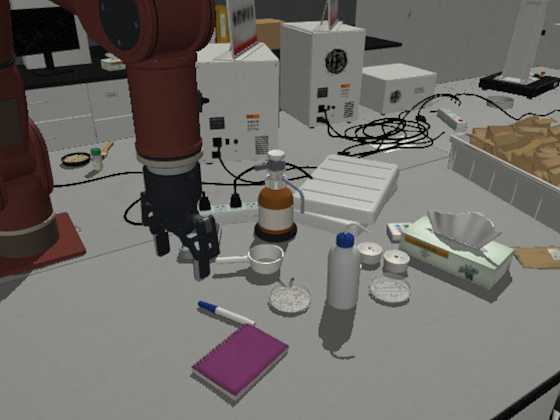

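View pics/side0.png

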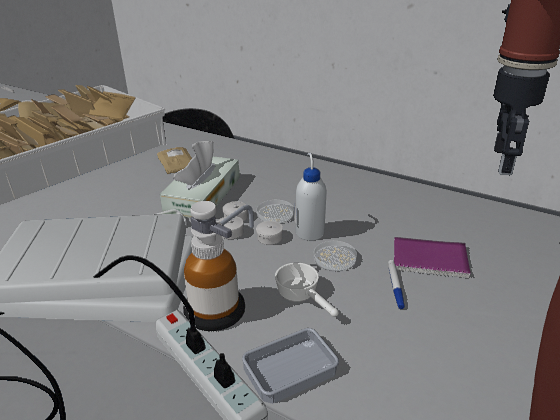

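Scene: the bottle base is at about (275,235), the dish at (265,258) and the tray is behind the fingers. Side: the bottle base is at (213,310), the dish bowl at (297,282) with its handle ending at (337,314), and the tray at (290,365). Next I'll zoom in.

```bash
cat > h.py <<'E'
import numpy as np, cv2
from cell import get_state, viewer
from scipy.spatial.transform import Rotation as Ro
def P(c):
    R=cv2.Rodrigues(c['rvec'])[0]; return R,np.array(c['tvec']).ravel()
def ray(c,u,v):
    R,t=P(c); d=R.T@np.array([(u-c['cx'])/c['fx'],(v-c['cy'])/c['fy'],1]); return -R.T@t,d/np.linalg.norm(d)
def plane(c,u,v,z):
    o,d=ray(c,u,v); return o+d*(z-o[2])/d[2]
def tri(obs):
    A=np.zeros((3,3));b=np.zeros(3);rs=[ray(*o) for o in obs]
    for o,d in rs: M=np.eye(3)-np.outer(d,d);A+=M;b+=M@o
    x=np.linalg.solve(A,b); return x,[np.linalg.norm((np.eye(3)-np.outer(d,d))@(x-o)) for o,d in rs]
def proj(c,p):
    R,t=P(c); q=R@np.array(p)+t; return c['cx']+c['fx']*q[0]/q[2],c['cy']+c['fy']*q[1]/q[2]
E
python3 - <<'E'
from h import *
S=viewer.get_calibration("scene");D=viewer.get_calibration("side")
print('head',tri([(S,276,156),(D,205,210)]))
print('dish rim c',tri([(S,266,252),(D,297,272)]))
for n,u,v,z in [('tray',290,361,.02),('base',213,308,.01),('handle end',335,313,.027),('dish',297,280,.0),('petri',336,258,.01),('wash',311,235,0),('spout',252,213,.16)]: print(n,plane(D,u,v,z))
a=cv2.imread('pics/scene0.png')[140:290,200:320];b=cv2.imread('pics/side0.png')[190:340,180:350]
o=np.hstack([cv2.resize(x,None,fx=600/290*1.33,fy=600/290*1.33,interpolation=2) for x in(a,b)])
cv2.imwrite('pics/z1.png',o);print(o.shape)
E
```

```text
head (array([ 0.5614735 , -0.26902272,  0.21541689]), [np.float64(0.0007973210128698616), np.float64(0.0007973210128698452)])
dish rim c (array([ 0.45848489, -0.39425624,  0.04290276]), [np.float64(0.001394155593466726), np.float64(0.001394155593466767)])
tray [ 0.37100236 -0.21754958  0.02      ]
base [ 0.56079276 -0.2606296   0.01      ]
handle end [ 0.35538939 -0.34652657  0.027     ]
dish [ 0.47430341 -0.42023749  0.        ]
petri [ 0.43420532 -0.51340945  0.01      ]
wash [ 0.52674317 -0.57546917  0.        ]
spout [ 0.54354868 -0.3745015   0.16      ]
(413, 798, 3)
```

View pics/z1.png

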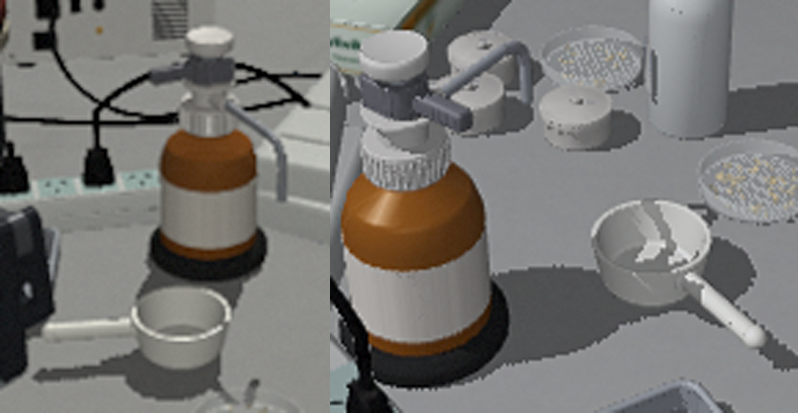

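The zoom shows the grey clip under the white head. Its tab ends at scene (256,168) and side (231,232). The spout tip is at scene (302,212) and side (251.5,228).

```bash
python3 - <<'E'
from h import *
S=viewer.get_calibration("scene");D=viewer.get_calibration("side")
print('spout',tri([(S,302.4,213),(D,251.5,228)]))
print('tabend',tri([(S,255.6,167.5),(D,231,232)]))
print('head',tri([(S,276.4,154),(D,203.5,207)]))
print('handle end',tri([(S,217,260),(D,335,313)]))
W=viewer.get_calibration("wrist");print(W['fx'],ray(W,280,210),ray(W,280,400),ray(W,500,210))
E
```

```text
spout (array([ 0.55852537, -0.39059849,  0.11371062]), [np.float64(0.0006076003651685042), np.float64(0.0006076003651685485)])
tabend (array([ 0.50680672, -0.2634335 ,  0.19448126]), [np.float64(8.96419428875338e-05), np.float64(8.96419428875006e-05)])
head (array([ 0.56323429, -0.26844997,  0.22046702]), [np.float64(0.001244697355432172), np.float64(0.001244697355432184)])
handle end (array([ 0.3551584 , -0.34569611,  0.02791591]), [np.float64(0.0001578670417193056), np.float64(0.0001578670417193076)])
339.7216795903737 (array([ 0.25855715, -0.60111461,  0.37342492]), array([-0.31301897, -0.10595456, -0.94381818])) (array([ 0.25855715, -0.60111461,  0.37342492]), array([-0.7159855 , -0.2186332 , -0.66299644])) (array([ 0.25855715, -0.60111461,  0.37342492]), array([-0.11299375, -0.6071669 , -0.78649906]))
```

```bash
python3 -m handwheel '[[[0,0,-0.5,0,0,0.022],[0,0,-1,0,0,0.044],[0,0,-1,0,0,0.044]]]' 1
python3 -m handwheel '[[[0.5,-0.5,0,0,0,0],[0.9,-1,0,0,0,0],[0.9,-1,0,0,0,0]]]'
python3 -m handwheel '[[[0.5,-0.5,0,0,0,0],[0.9,-1,0,0,0,0],[0.9,-1,0,0,0,0]]]'
python3 -m handwheel '[[[0.5,-0.5,0,0,0,0],[0.9,-1,0,0,0,0],[0.9,-1,0,0,0,0]]]'
python3 -m handwheel '[[[0,-0.5,0,0,0,0],[0,-0.8,0,0,0,0],[0,-0.8,0,0,0,0],[0,-0.8,0,0,0,0]]]'
python3 - <<'E'
from h import *
s=get_state();print(s['clock'],s['tcp_pos'],s['tcp_rot'])
c=viewer.get_calibration("wrist");im=viewer.grab_frame("wrist")
np.save('w1.npy',c,allow_pickle=True);cv2.imwrite('pics/w1.png',im)
E
```

```text
clock: 0.48
tcp_pos: [0.178, -0.6265, 0.2829]
tcp_rot: [179.7, -0.1, -0.1]
force: [-0.6, 0.1, -1.0]
width: 1.0
grasp_force: 0.0
clock: 0.85
tcp_pos: [0.2536, -0.5417, 0.2788]
tcp_rot: [-179.9, -0.1, 0.5]
force: [-0.3, -0.5, 0.3]
width: 1.006
grasp_force: 0.0
clock: 1.23
tcp_pos: [0.3245, -0.462, 0.2789]
tcp_rot: [-179.9, -0.0, 0.4]
force: [-0.8, -0.3, 0.7]
width: 1.002
grasp_force: 0.0
clock: 1.6
tcp_pos: [0.3957, -0.3824, 0.2789]
tcp_rot: [-179.9, -0.0, 0.4]
force: [-1.1, -0.5, -0.4]
width: 1.003
grasp_force: 0.0
clock: 2.1
tcp_pos: [0.3929, -0.3225, 0.2795]
tcp_rot: [180.0, 0.0, -0.1]
force: [-0.2, -1.0, 0.3]
width: 1.005
grasp_force: 0.0
2.1 [ 0.39288595 -0.32245899  0.27948049] [ 1.79973077e+02  9.06505438e-03 -5.89572136e-02]
```

View pics/w1.png

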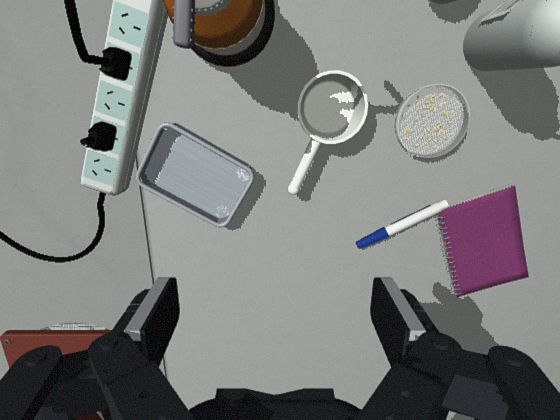

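Wrist view: tray corners are at about (165,123), (257,160), (229,226) and (138,184). The dish rim centre is at (333,107) with the handle end at (294,190), and the clip tab end is at (184,46).

```bash
python3 - <<'E'
from h import *
c=np.load('w1.npy',allow_pickle=True).item()
D=viewer.get_calibration("side");S=viewer.get_calibration("scene")
t=np.array([plane(c,u,v,.024) for u,v in[(166,122),(258,160),(229,227),(137,184)]])
print(t,t.mean(0),[np.linalg.norm(t[i]-t[i-1]) for i in range(4)])
e=t[1]-t[0]+t[2]-t[3];print('tray long dir deg',np.degrees(np.arctan2(e[1],e[0])))
print('tray c tri',tri([(c,197,174),(D,290,362)]))
b=plane(c,333,107,.038);h=plane(c,294,188,.03);print(b,h,np.linalg.norm(b-h),np.degrees(np.arctan2(*(h-b)[1::-1])))
print(tri([(c,333,107),(D,297,275.5),(S,266,252.5)]),tri([(c,294,189),(D,336,313.5)]))
print(plane(c,184,46,.2),tri([(c,184,46),(D,231,232),(S,255.6,167.5)]))
E
```

```text
[[ 0.44161604 -0.18902344  0.024     ]
 [ 0.39444586 -0.30140468  0.024     ]
 [ 0.30232697 -0.26033966  0.024     ]
 [ 0.36296854 -0.14292691  0.024     ]] [ 0.37533935 -0.22342367  0.024     ] [np.float64(0.0911609490215543), np.float64(0.12187931744482783), np.float64(0.10085744868232578), np.float64(0.13214822069878768)]
tray long dir deg -115.13441986252307
tray c tri (array([ 0.37332357, -0.22021148,  0.01375341]), [np.float64(0.000628288322392169), np.float64(0.0006282883223922303)])
[ 0.45980635 -0.39115267  0.038     ] [ 0.35906601 -0.34766551  0.03      ] 0.11001703524736721 156.6513132418113
(array([ 0.45899169, -0.39128036,  0.03806074]), [np.float64(0.000826822868092277), np.float64(0.0010463208579515222), np.float64(0.00040102168198362674)]) (array([ 0.35526456, -0.34860371,  0.02391069]), [np.float64(0.0008904367916317116), np.float64(0.0008904367916317235)])
[ 0.50624869 -0.26075199  0.2       ] (array([ 0.50674895, -0.26145447,  0.19484077]), [np.float64(0.0018857956477283501), np.float64(0.0013163683561783406), np.float64(0.0014376634168507792)])
```

```bash
cat >> h.py <<'E'
def to(*p):
    s=get_state();R=Ro.from_euler('xyz',s['tcp_rot'],degrees=True)
    print(s['clock'],np.round(s['tcp_pos'],4),np.round(s['tcp_rot'],1),'units',np.round(R.inv().apply(np.array(p)-s['tcp_pos'])/.08,3))
E
python3 -m handwheel '[[[0.5,-0.2,0,0,0,0.005],[0.79,-0.37,0,0,0,0.011],[0.79,-0.37,0,0,0,0.011]]]'
python3 -m handwheel '[[[0.4,-0.2,0,0,0,0],[0.76,-0.42,0,0,0,0],[0.76,-0.42,0,0,0,0],[0.76,-0.42,0,0,0,0]]]'
python3 -c "
from h import *
to(.519,-.2635,.178)
c=viewer.get_calibration('wrist');np.save('w2.npy',c,allow_pickle=True);cv2.imwrite('pics/w2.png',viewer.grab_frame('wrist'))
D=viewer.get_calibration('side')
print(proj(c,(.519,-.2635,.193)),proj(c,(.562,-.267,.222)))"
```

```text
clock: 2.52
tcp_pos: [0.458, -0.2909, 0.2789]
tcp_rot: [-179.9, 0.0, -3.8]
force: [0.4, 0.5, 0.3]
width: 1.002
grasp_force: 0.0
clock: 3.02
tcp_pos: [0.5187, -0.2638, 0.2793]
tcp_rot: [180.0, 0.1, -4.0]
force: [-0.3, -0.1, 0.1]
width: 0.997
grasp_force: 0.0
3.025 [ 0.5187 -0.2638  0.2793] [ 1.8e+02  1.0e-01 -4.0e+00] units [ 0.005 -0.004  1.266]
(np.float64(274.48612396663236), np.float64(201.4178090356247)) (np.float64(275.2976723382219), np.float64(154.38222560766874))
```

View pics/w2.png

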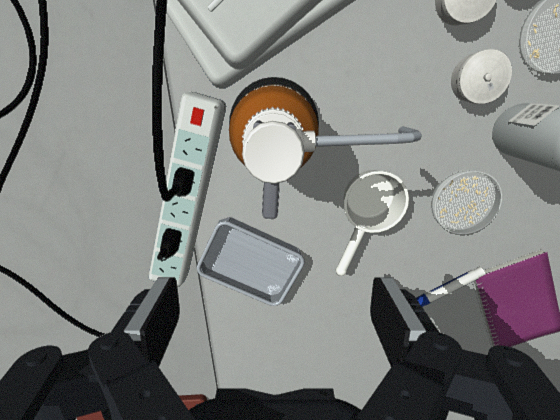

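The head is at (274,153), which matches the projection. The tab runs from (271,183) to (270,217), about 2 mm to the left of my estimate, so I'll correct by that and descend.

```bash
python3 -m handwheel '[[[0,-0.025,0.4,0,0,0.005],[0,-0.025,0.8,0,0,0.005],[0,-0.025,0.8,0,0,0.005]]]'
python3 -m handwheel '[[[0,0,0.3,0,0,0],[0,0,0.46,0,0,0],[0,0,0.46,0,0,0],[0,0,0.46,0,0,0]]]'
python3 -m handwheel '[[[0,0,0,0,0,0],[0,0,0,0,0,0],[0,0,0,0,0,0],[0,0,0,0,0,0],[0,0,0,0,0,0],[0,0,0,0,0,0],[0,0,0,0,0,0],[0,0,0,0,0,0]]]' -1 30
```

```text
clock: 3.45
tcp_pos: [0.5175, -0.2609, 0.2136]
tcp_rot: [-179.9, 0.2, -5.8]
force: [-0.3, -0.1, 0.4]
width: 0.999
grasp_force: 0.0
clock: 3.95
tcp_pos: [0.5203, -0.2606, 0.1799]
tcp_rot: [180.0, -0.1, -5.8]
force: [0.1, -0.5, 0.2]
width: 1.004
grasp_force: 0.0
clock: 4.95
tcp_pos: [0.5198, -0.2602, 0.1787]
tcp_rot: [-180.0, 0.0, -5.7]
force: [-0.3, -0.3, 0.1]
width: 0.001
grasp_force: 0.0
```

```bash
python3 -c "
from h import *
a=viewer.grab_frame('scene')[120:250,195:355];b=viewer.grab_frame('side')[160:290,150:310]
cv2.imwrite('pics/z2.png',np.hstack([cv2.resize(x,None,fx=2.5,fy=2.5,interpolation=2) for x in(a,b)]))"
```

```text
(no output)
```

View pics/z2.png

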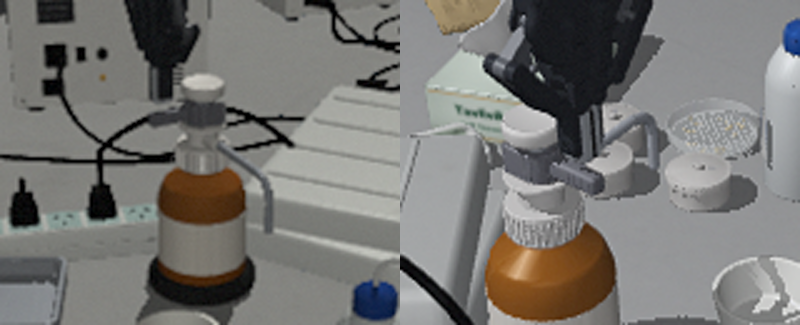

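```bash
python3 -c "
from h import *
S=viewer.get_calibration('scene');D=viewer.get_calibration('side')
s=get_state();p=s['tcp_pos'];print(p,s['force'])
for c,(x,y),(w,h) in((S,(195,120),(0,0)),(D,(150,160),(400,0))):
  for q in(p,(.519,-.262,.193),(.562,-.267,.222)):
    u,v=proj(c,q);print((u-x)*2.5+w,(v-y)*2.5+h)
print(tri([(S,195+160/2.5,120+98/2.5),(D,150+176/2.5,160+157/2.5)]))
"
```

```text
[ 0.51979895 -0.2601972   0.17871864] [-0.41956487 -0.08424064 -0.76262861]
161.74675215822816 129.7178203424913
161.79650326279756 117.01611063169352
202.3620896918048 82.227062436356
585.0809147484704 197.08127476362094
586.1462516746435 177.7879616052138
534.6505740660012 118.56145422565369
(array([ 0.52083387, -0.25638913,  0.21091978]), [np.float64(0.000523719755726804), np.float64(0.0005237197557269127)])
```

```bash
python3 -c "
from h import *
S=viewer.get_calibration('scene');D=viewer.get_calibration('side')
p=np.array([.1775,-.6248,.1986]);R=Ro.from_euler('z',15.86,degrees=True)
for k in(-1,1):
  for dz in (.013,.045):
    q=p+R.apply([0,k*.05,dz]);print(k,dz,proj(S,q),proj(D,q))
a=cv2.imread('pics/scene0.png')[210:290,140:230];b=cv2.imread('pics/side0.png')[90:190,480:540]
cv2.imwrite('pics/z3.png',np.hstack([cv2.resize(x,(int(x.shape[1]*400/x.shape[0]),400),interpolation=2) for x in(a,b)]))"
```

```text
-1 0.013 (np.float64(205.58798565651955), np.float64(296.8826401577254)) (np.float64(495.6636360231432), np.float64(166.96592969873066))
-1 0.045 (np.float64(204.14155280025903), np.float64(278.9313246123192)) (np.float64(499.3392024862942), np.float64(151.3188424135775))
1 0.013 (np.float64(164.06438809288923), np.float64(269.6322357767788)) (np.float64(500.42421286838083), np.float64(192.18855772798136))
1 0.045 (np.float64(161.89125267670073), np.float64(252.54815577522268)) (np.float64(504.55089971319944), np.float64(175.5283364302736))
```

View pics/z3.png

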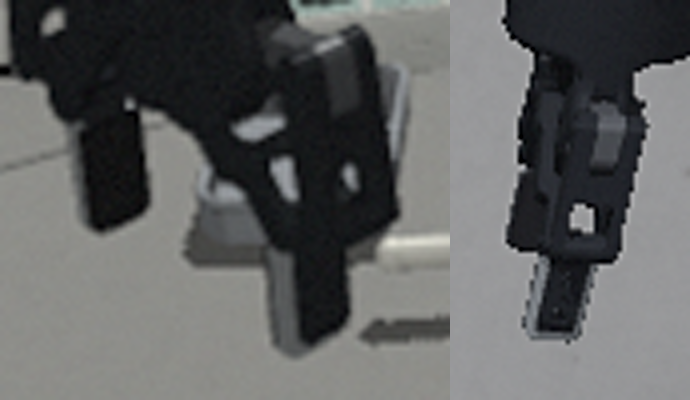

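The pictures show the true fingertips about 32 mm higher than the reported TCP, at z≈0.211. That puts the shut fingers above the tab (side crop, tips at (575,155)). I'll open and go down by that amount.

```bash
python3 -m handwheel '[[[0,0,0,0,0,0],[0,0,0,0,0,0],[0,0,0,0,0,0],[0,0,0,0,0,0],[0,0,0.2,0,0,0],[0,0,0.4,0,0,0],[0,0,0.4,0,0,0],[0,0,0.4,0,0,0]]]' 0
python3 -m handwheel '[[[0,0,0,0,0,0],[0,0,0,0,0,0],[0,0,0,0,0,0],[0,0,0,0,0,0],[0,0,0,0,0,0],[0,0,0,0,0,0]]]' -1 30
```

```text
clock: 6.05
tcp_pos: [0.5198, -0.2602, 0.1466]
tcp_rot: [-180.0, 0.0, -5.7]
force: [0.1, 0.0, 0.5]
width: 0.499
grasp_force: 0.0
clock: 6.8
tcp_pos: [0.5201, -0.2603, 0.1471]
tcp_rot: [180.0, -0.0, -5.7]
force: [-0.0, 1.3, 6.1]
width: 0.134
grasp_force: 34.6
```

```bash
python3 -m handwheel '[[[0,0,-0.007,0,0,0],[-0.15,0,-0.007,0,0,0],[-0.3,0,-0.007,0,0,0],[-0.45,0,-0.007,0,0,0],[-0.65,0,-0.007,0,0,0],[-0.65,0,-0.007,0,0,0],[-0.65,0,-0.4,0,0,0],[-0.65,0,-0.4,0,0,0],[-0.65,0,-0.4,0,0,0]]]'
python3 -c "
from h import *
to(.364,-.243,.1)
a=viewer.grab_frame('scene')[120:250,195:355];b=viewer.grab_frame('side')[160:330,150:360]
cv2.imwrite('pics/z4.png',np.hstack([cv2.resize(x,(int(x.shape[1]*325/x.shape[0]),325),interpolation=2) for x in(a,b)]))"
```

```text
clock: 7.92
tcp_pos: [0.4678, -0.2549, 0.1782]
tcp_rot: [-180.0, 0.0, -5.7]
force: [0.1, 0.3, -0.8]
width: 0.135
grasp_force: 33.9
7.925 [ 0.4678 -0.2549  0.1782] [-180.     0.    -5.7] units [-1.306 -0.018  0.978]
```

View pics/z4.png

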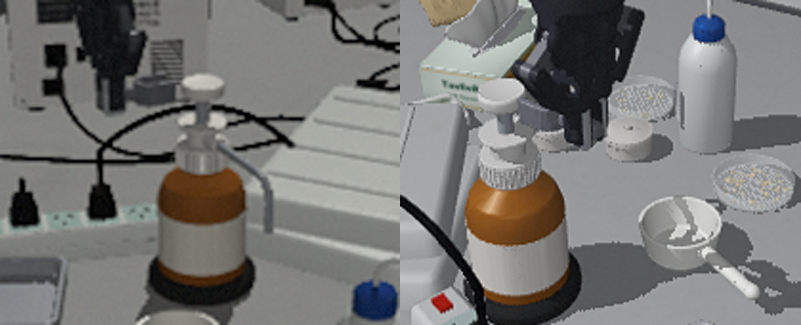

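The clip is off the stem and held by its tab. Next I'll carry it to the tray, turned to line up with the tray's long side.

```bash
python3 -m handwheel '[[[-0.6,0,0,0,0,0],[-1,0,0,0,0,-0.02],[-1,0,0,0,0,-0.05],[-1,0,0,0,0,-0.08],[-1,0,0,0,0,-0.11],[-1,0,0,0,0,-0.14],[-1,0,0,0,0,-0.17],[-1,0,0,0,0,-0.196],[-1,0,0,0,0,-0.196],[-1,0,0,0,0,-0.196]]]'
python3 -c "
from h import *
to(.366,-.241,.1)"
```

```text
clock: 9.28
tcp_pos: [0.3883, -0.2469, 0.1784]
tcp_rot: [-180.0, -0.0, 64.6]
force: [-0.0, -0.0, -0.2]
width: 0.134
grasp_force: 33.9
9.275 [ 0.3883 -0.2469  0.1784] [-180.    -0.    64.6] units [-0.053 -0.283  0.98 ]
```

```bash
python3 -m handwheel '[[[-0.05,-0.28,0,0,0,0],[-0.05,-0.28,0.5,0,0,0],[-0.05,-0.28,1,0,0,0],[-0.05,-0.28,1,0,0,0]]]'
python3 -m handwheel '[[[0,0,0.5,0,0,0],[0,0,0.9,0,0,0],[0,0,0.9,0,0,0],[0,0,0.9,0,0,0]]]'
python3 -c "
from h import *
to(.366,-.241,-.018)
c=viewer.get_calibration('wrist');im=viewer.grab_frame('wrist');cv2.imwrite('pics/w3.png',np.hstack([im[:,100:],cv2.resize(viewer.grab_frame('side')[310:410,230:350],(340,420))[:, :340]]))"
```

```text
clock: 9.78
tcp_pos: [0.3645, -0.2399, 0.0965]
tcp_rot: [-179.7, -0.0, 64.7]
force: [-0.1, 0.3, 0.6]
width: 0.132
grasp_force: 33.9
clock: 10.28
tcp_pos: [0.3678, -0.2418, 0.0287]
tcp_rot: [179.9, 0.0, 64.8]
force: [-0.1, -0.1, 0.4]
width: 0.135
grasp_force: 33.9
10.275 [ 0.3678 -0.2418  0.0287] [179.9   0.   64.8] units [-0.    -0.025  0.583]
```

View pics/w3.png

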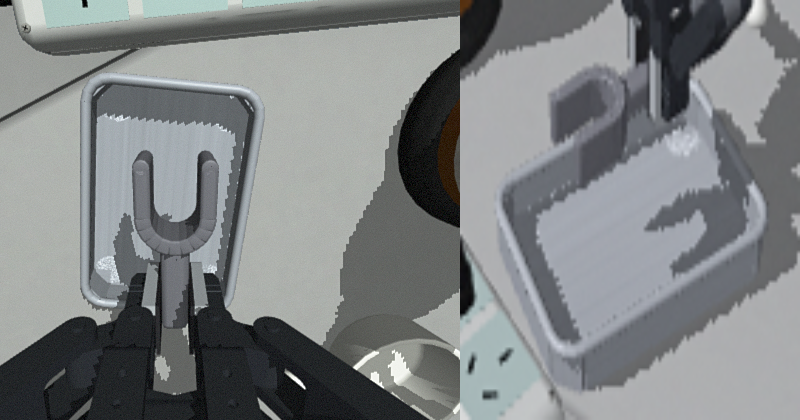

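The clip hangs over the tray and lines up with it. I'll lower it and release with a small opening.

```bash
python3 -m handwheel '[[[0.08,0,0.2,0,0,0],[0.08,0,0.4,0,0,0],[0.08,0,0.52,0,0,0],[0.08,0,0.56,0,0,0],[0.08,0,0.56,0,0,0]]]'
python3 -m handwheel '[[[0,0,0,0,0,0],[0,0,0,0,0,0],[0,0,0,0,0,0],[0,0,0,0,0,0]]]' -0.4
python3 -m handwheel '[[[0,0,-0.4,0,0,0],[0,0,-0.9,0,0,0],[0,0,-0.9,0,0,0],[0,0,-0.9,0,0,0]]]'
```

```text
clock: 11.0
tcp_pos: [0.3691, -0.2353, -0.0183]
tcp_rot: [-180.0, -0.0, 64.8]
force: [0.9, -0.5, -0.2]
width: 0.133
grasp_force: 33.9
clock: 11.5
tcp_pos: [0.3693, -0.2354, -0.0179]
tcp_rot: [180.0, 0.0, 64.8]
force: [0.3, -0.3, 0.1]
width: 0.298
grasp_force: 0.0
clock: 12.0
tcp_pos: [0.369, -0.2352, 0.0536]
tcp_rot: [-180.0, 0.0, 64.8]
force: [0.1, 0.2, -0.2]
width: 0.299
grasp_force: 0.0
```

```bash
python3 -m handwheel '[[[0,0,-0.3,0,0,0.028],[0,0,-0.3,0,0,0.056],[0,0,-0.3,0,0,0.084],[0,0,-0.3,0,0,0.112],[0,0,-0.3,0,0,0.14],[0,0,-0.3,0,0,0.168],[0,0,-0.3,0,0,0.196],[0,0,-0.3,0,0,0.224],[0,0,-0.3,0,0,0.244],[0,0,-0.3,0,0,0.244]]]' -0.2
python3 -c "
from h import *
to(.3854,-.3597,.06)"
```

```text
clock: 13.25
tcp_pos: [0.3685, -0.2349, 0.0767]
tcp_rot: [-180.0, 0.1, -23.0]
force: [0.3, 0.3, -0.4]
width: 0.4
grasp_force: 0.0
13.25 [ 0.3685 -0.2349  0.0767] [-1.8e+02  1.0e-01 -2.3e+01] units [0.804 1.354 0.207]
```

```bash
python3 -m handwheel '[[[0.4,0.5,0,0,0,0],[0.8,1,0,0,0,0],[0.8,1,0,0,0,0],[0.8,1,0,0,0,0]]]'
python3 -m handwheel '[[[0,0.35,0,0,0,0],[0,0.35,0,0,0,0],[0,0.35,0,0,0,0]]]'
python3 - <<'E'
from h import *
to(.3854,-.3597,-.021)
c=viewer.get_calibration("wrist");im=viewer.grab_frame("wrist");np.save('w4.npy',c,allow_pickle=True);cv2.imwrite('pics/w4.png',im)
# bright porcelain/ handle profile rows, plus tray clip check
hsv=cv2.cvtColor(im,cv2.COLOR_BGR2HSV)
m=((hsv[...,2]>190)&(hsv[...,1]<40)).astype(np.uint8)
n,l,st,ce=cv2.connectedComponentsWithStats(m)
for i in range(1,n):
    if st[i,4]>250: print(st[i],ce[i].round())
for q in((.459,-.391,.038),(.3854,-.3597,.034),(.35,-.3445,.034),(.374,-.221,.01)): print(q,proj(c,q))
E
```

```text
clock: 13.75
tcp_pos: [0.3964, -0.3331, 0.0769]
tcp_rot: [-179.9, 0.1, -22.9]
force: [0.1, 0.3, 0.0]
width: 0.397
grasp_force: 0.0
clock: 14.12
tcp_pos: [0.3861, -0.3584, 0.0778]
tcp_rot: [-180.0, 0.0, -22.9]
force: [0.3, 0.2, 0.5]
width: 0.401
grasp_force: 0.0
14.125 [ 0.3861 -0.3584  0.0778] [-180.     0.   -22.9] units [-1.000e-03  1.900e-02  1.235e+00]
[405   0  50 114 736] [424.  74.]
[ 418    5   82  107 2108] [453.  59.]
[220  22  92  36 712] [264.  33.]
[497  36  27  50 352] [509.  63.]
[ 223   46  123  221 4380] [298. 153.]
[271  57  45  26 605] [295.  70.]
[ 459  168  101   89 2021] [513. 213.]
[ 25 235 169  21 373] [100. 244.]
(0.459, -0.391, 0.038) (np.float64(277.7266977697785), np.float64(98.77227722128029))
(0.3854, -0.3597, 0.034) (np.float64(276.9788848641712), np.float64(220.74106964055017))
(0.35, -0.3445, 0.034) (np.float64(276.51647324919395), np.float64(270.29494852744426))
(0.374, -0.221, 0.01) (np.float64(125.67148126562208), np.float64(283.8046676542168))
```

```bash
python3 - <<'E'
from h import *
im=cv2.imread('pics/w4.png');c=np.load('w4.npy',allow_pickle=True).item()
hsv=cv2.cvtColor(im,cv2.COLOR_BGR2HSV)
for v in(190,205,220,235,250,262):
    x=np.where((hsv[v,240:320,2]>175)&(hsv[v,240:320,1]<40))[0]+240
    u=(x.min()+x.max())/2;print(v,x.min(),x.max(),len(x),plane(c,u,v,.034).round(4))
E
```

```text
190 240 319 47 [ 0.405  -0.3697  0.034 ]
205 240 319 51 [ 0.3953 -0.3657  0.034 ]
220 240 319 51 [ 0.3852 -0.3615  0.034 ]
235 240 319 53 [ 0.3749 -0.3572  0.034 ]
250 240 319 50 [ 0.3642 -0.3527  0.034 ]
262 240 316 69 [ 0.3558 -0.3481  0.034 ]
```

```bash
python3 - <<'E'
from h import *
im=cv2.imread('pics/w4.png');c=np.load('w4.npy',allow_pickle=True).item()
hsv=cv2.cvtColor(im,cv2.COLOR_BGR2HSV)
print(hsv[220,250:305:3,2],hsv[250,250:305:3,2])
for v in(190,205,220,235,250,262):
    x=np.where(hsv[v,250:305,2]>200)[0]+250
    if len(x): print(v,x.min(),x.max(),len(x),plane(c,np.median(x),v,.034).round(4))
E
```

```text
[179 179 176 179 179 181 250 251 250 238 208 139 185 182 102 107 107 102
 107] [181 184 178 176 178 181 250 251 248 233 191 121 184 109 104 100 101 104
 106]
190 267 281 15 [ 0.4064 -0.3664  0.034 ]
205 266 280 15 [ 0.397  -0.3616  0.034 ]
220 266 280 15 [ 0.387  -0.3574  0.034 ]
235 266 280 15 [ 0.3766 -0.353   0.034 ]
250 266 279 14 [ 0.3661 -0.3482  0.034 ]
262 266 280 15 [ 0.3572 -0.3448  0.034 ]
```

```bash
python3 -m handwheel '[[[0,0,0.5,0,0,0],[0,0,0.8,0,0,0],[0,0,0.8,0,0,0],[0,0,0.8,0,0,0]]]'
python3 -m handwheel '[[[0,0,0.25,0,0,0],[0,0,0.42,0,0,0],[0,0,0.42,0,0,0],[0,0,0.42,0,0,0]]]'
python3 -m handwheel '[[[0,0,0,0,0,0],[0,0,0,0,0,0],[0,0,0,0,0,0],[0,0,0,0,0,0],[0,0,0,0,0,0]]]' -1 50
```

```text
clock: 14.68
tcp_pos: [0.3867, -0.3596, 0.015]
tcp_rot: [180.0, -0.1, -23.0]
force: [-0.0, -0.5, 1.0]
width: 0.402
grasp_force: 0.0
clock: 15.18
tcp_pos: [0.3863, -0.36, -0.019]
tcp_rot: [180.0, -0.0, -23.0]
force: [0.3, 0.1, 1.1]
width: 0.401
grasp_force: 0.0
clock: 15.8
tcp_pos: [0.386, -0.3599, -0.0195]
tcp_rot: [180.0, -0.0, -23.0]
force: [-1.2, -0.7, 3.0]
width: 0.139
grasp_force: 48.7
```

```bash
python3 - <<'E'
from h import *
S=viewer.get_calibration('scene');D=viewer.get_calibration('side')
q=(.2586,-.6011,.3734);print(proj(S,q),proj(D,q))
p0=(.1775,-.6248,.3734);print(proj(S,p0),proj(D,p0))
a=cv2.imread('pics/side0.png')
u,v=map(int,proj(D,q));print(u,v,cv2.cvtColor(a,cv2.COLOR_BGR2GRAY)[v-16:v+17:4,u-20:u+60:4])
a=cv2.imread('pics/scene0.png');u,v=map(int,proj(S,q));print(u,v,cv2.cvtColor(a,cv2.COLOR_BGR2GRAY)[v-16:v+17:4,u-48:u+24:4])
print(get_state()['joint_pos'])
E
```

```text
(np.float64(220.34409704970233), np.float64(167.68239010189285)) (np.float64(464.3537269444015), np.float64(87.24700911969646))
(np.float64(173.80241615714493), np.float64(185.88370695617832)) (np.float64(519.2420851664396), np.float64(90.56731015872006))
464 87 [[152 153 152 152 152 152 151 153 153 150 150 153 151 153  40  83  70  79
   83  88]
 [151 153 152 152 153 153 151 151 152 148 151 150 151 158  29  35  44  61
   62  93]
 [151 153 152 152 153 153 151 152 152 150 149 151 152 163  32  32  35  37
   34  33]
 [153 152 151 153 150 149 152 151 152 150 149 151 152  18  34  35  39  36
   35  32]
 [153 153 152 153 150 152 153 151 152 150 150 151 153  28  33  34  36  37
   38  36]
 [154 152 154 153 149 153 150 150 151 151 151 150 154  27  33  37  36  35
   35  34]
 [154 152 153 153 152 152 151 154 151 152 153 154 157  32  36  36  37  36
   34  35]
 [152 153 153 153 151 152 152 153 152 153 151 151 151  16  34  39  35  33
   35  33]
 [152 152 152 151 152 152 154 150 149 152 151 153 149 151 156  15  31  37
   34  34]]
220 167 [[ 44  44  41  40  37  35  25  54 134 131  95  75 102 133 130 132  96 131]
 [ 41  41  43  34  14  21  80  67 133 133  45   1  57 129 133 131 131 133]
 [ 24  23  34  71  93  83  74 115 118 132 136 135   0 132 129 131 130 133]
 [ 98  97  95  94  84  67  23 122 125  30  70 142 124 139 138 140 139 141]
 [ 92  75  76  90  82  73  22 104 139 138 139 141 140  10 142 142 139 141]
 [ 99  98  93  87  46  22  23  59 141 142 143 142 140 142   5 146 142 144]
 [ 33  16  16  18  20  30  18  31 139 141 140 141 140 143 142  55 140   0]
 [ 28  26  25  21  20  20  22   7 140 141 140 138 137 141 141 144   0   6]
 [ 23  28  21  22  21  23  18  20   7   0   0  27  36 118 120 123  96 120]]
[ 43.98717536  18.36324152  -6.6431958  113.29434661   2.79137118
  48.47552473 -77.19703122]
```

No camera body protrudes (background shows at its position), so the path under the spout is clear. Next I'll lift the dish slightly and carry it there.

```bash
python3 -m handwheel '[[[0,0,-0.05,0,0,0],[0,0,-0.1,0,0,0],[0,0,-0.1,0,0,0]]]' -1 70
python3 -m handwheel '[[[0.15,-0.06,0,0,0,0],[0.3,-0.12,0,0,0,0],[0.45,-0.19,0,0,0,0],[0.6,-0.25,0,0,0,0],[0.6,-0.25,0,0,0,0]]]'
python3 -m handwheel '[[[0.15,-0.06,0,0,0,0],[0.3,-0.12,0,0,0,0],[0.45,-0.19,0,0,0,0],[0.54,-0.24,0,0,0,0],[0.54,-0.24,0,0,0,0],[0.54,-0.24,0,0,0,0]]]'
python3 - <<'E'
from h import *
s=get_state();print(s['tcp_pos'],s['ft_torque'])
for n in('scene','side'): cv2.imwrite(f'pics/{n}5.png',viewer.grab_frame(n))
a=cv2.imread('pics/scene5.png')[140:290,200:320];b=cv2.imread('pics/side5.png')[190:400,180:350]
o=np.hstack([cv2.resize(x,(int(x.shape[1]*420/x.shape[0]),420),interpolation=2) for x in(a,b)])
cv2.imwrite('pics/z5.png',o);print(o.shape)
E
```

```text
clock: 16.18
tcp_pos: [0.3859, -0.3597, -0.0115]
tcp_rot: [180.0, -0.0, -23.0]
force: [0.1, -0.6, -2.1]
width: 0.133
grasp_force: 68.2
clock: 16.8
tcp_pos: [0.4393, -0.3597, -0.0118]
tcp_rot: [-180.0, -0.0, -22.9]
force: [-0.4, 0.0, -1.8]
width: 0.134
grasp_force: 68.2
clock: 17.55
tcp_pos: [0.4846, -0.3593, -0.0119]
tcp_rot: [180.0, 0.0, -23.0]
force: [0.5, 1.0, -1.1]
width: 0.133
grasp_force: 68.3
[ 0.48464188 -0.35933792 -0.01185057] [ 0.04551487  0.13778374 -0.00747874]
(420, 676, 3)
```

View pics/z5.png

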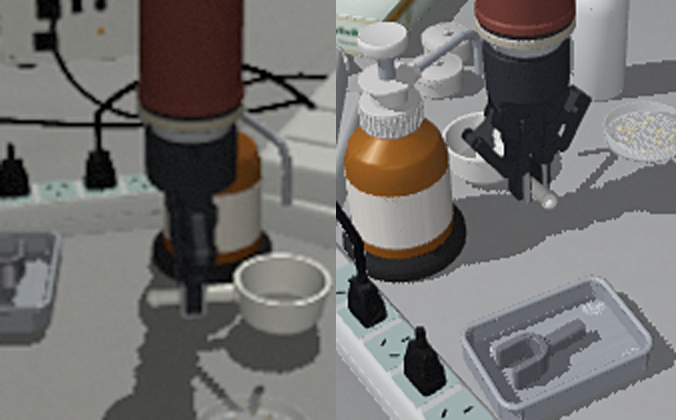

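The dish hangs level with its bowl under the spout (scene rim centre about (301,240), spout tip about (302,212)). The clip lies flat in the tray. I'll check the numbers next.

```bash
python3 - <<'E'
from h import *
S=viewer.get_calibration('scene');D=viewer.get_calibration('side')
print(plane(S,301.4,239.5,.046),tri([(S,301.4,239.5),(D,253.5,260)]),plane(S,302.2,212.8,.114))
E
```

```text
[ 0.55436654 -0.39672399  0.046     ] (array([ 0.55795642, -0.38960382,  0.03946287]), [np.float64(0.0018580373447661916), np.float64(0.0018580373447662985)]) [ 0.55925675 -0.38937339  0.114     ]
```

```bash
python3 -m handwheel '[[[0,0,0.04,0,0,0],[0,0,0.08,0,0,0],[0,0,0.1,0,0,0],[0,0,0.1,0,0,0]]]'
python3 -m handwheel '[[[0,0,0,0,0,0],[0,0,0,0,0,0],[0,0,0,0,0,0],[0,0,0,0,0,0],[0,0,0,0,0,0]]]' -0.4
python3 -m handwheel '[[[0,0,-0.2,0,0,0],[0,0,-0.6,0,0,0],[0,0,-1,0,0,0],[0,0,-1,0,0,0]]]'
python3 -m handwheel '[[[-0.4,0,-0.5,0,0,0],[-0.8,0,-1,0,0,0],[-0.8,0,-1,0,0,0]]]'
python3 -m handwheel '[[[0,0,-0.5,0,0,0],[0,0,-1,0,0,0],[0,0,-1,0,0,0],[0,0,-1,0,0,0]]]' -1
python3 - <<'E'
from h import *
to(.562,-.267,.205)
for n in('scene','side'): cv2.imwrite(f'pics/{n}6.png',viewer.grab_frame(n))
c=viewer.get_calibration("wrist");np.save('w6.npy',c,allow_pickle=True);cv2.imwrite('pics/w6.png',viewer.grab_frame('wrist'))
S=viewer.get_calibration('scene')
im=cv2.imread('pics/scene6.png');h=cv2.cvtColor(im,cv2.COLOR_BGR2HSV)
t=cv2.cvtColor(cv2.imread('pics/scene5.png'),cv2.COLOR_BGR2GRAY)[232:262,282:322]
r=cv2.matchTemplate(cv2.cvtColor(im,cv2.COLOR_BGR2GRAY)[220:280,270:340],t,cv2.TM_CCOEFF_NORMED)
print(cv2.minMaxLoc(r),'expected loc before (12,12)')
print(proj(S,(.559,-.391,.038)),proj(S,(.559,-.391,.046)))
E
```

```text
clock: 18.15
tcp_pos: [0.4845, -0.3592, -0.0195]
tcp_rot: [180.0, 0.1, -23.0]
force: [-4.8, 2.5, 5.8]
width: 0.134
grasp_force: 69.1
clock: 18.77
tcp_pos: [0.4852, -0.3593, -0.0197]
tcp_rot: [-180.0, 0.0, -23.0]
force: [0.0, 0.3, -0.1]
width: 0.3
grasp_force: 0.0
clock: 19.27
tcp_pos: [0.4872, -0.3606, 0.0644]
tcp_rot: [179.9, -0.3, -23.0]
force: [-0.0, 0.1, -0.5]
width: 0.301
grasp_force: 0.0
clock: 19.65
tcp_pos: [0.4261, -0.3351, 0.1438]
tcp_rot: [179.9, -0.3, -23.1]
force: [1.1, 0.0, -1.0]
width: 0.299
grasp_force: 0.0
clock: 20.15
tcp_pos: [0.4261, -0.334, 0.2191]
tcp_rot: [-180.0, 0.1, -23.0]
force: [0.7, 0.2, 0.3]
width: -0.001
grasp_force: 0.0
20.15 [ 0.4261 -0.334   0.2191] [-1.8e+02  1.0e-01 -2.3e+01] units [ 1.237 -1.435  0.175]
(-0.20335671305656433, 0.9670885801315308, (4, 28), (12, 14)) expected loc before (12,12)
(np.float64(301.5473414755825), np.float64(240.7263313455177)) (np.float64(301.64517761301244), np.float64(237.89959330128926))
```

```bash
python3 -m handwheel '[[[0.3,-0.35,0,0,0,0],[0.62,-0.72,0,0,0,0],[0.62,-0.72,0,0,0,0],[0.62,-0.72,0,0,0,0]]]'
python3 -m handwheel '[[[0.3,-0.35,0,0,0,0],[0.62,-0.72,0,0,0,0],[0.62,-0.72,0,0,0,0],[0.62,-0.72,0,0,0,0]]]'
python3 - <<'E'
from h import *
to(.562,-.267,.192)
for n in('scene','side'): cv2.imwrite(f'pics/{n}7.png',viewer.grab_frame(n))
E
```

```text
clock: 20.8
tcp_pos: [0.4938, -0.3009, 0.2194]
tcp_rot: [180.0, 0.1, -23.0]
force: [0.1, 0.2, -0.6]
width: 0.001
grasp_force: 0.0
clock: 21.3
tcp_pos: [0.5614, -0.2683, 0.22]
tcp_rot: [179.9, 0.0, -23.1]
force: [-0.1, -0.4, -0.0]
width: -0.001
grasp_force: 0.0
21.3 [ 0.5614 -0.2683  0.22  ] [179.9   0.  -23.1] units [ 0.001 -0.019  0.35 ]
```

Next I'll descend gently until contact, watching the force.

```bash
python3 -m handwheel '[[[0,0,0.15,0,0,0],[0,0,0.3,0,0,0],[0,0,0.3,0,0,0],[0,0,0.3,0,0,0]]]'
python3 -m handwheel '[[[0,0,0.05,0,0,0],[0,0,0.1,0,0,0],[0,0,0.1,0,0,0],[0,0,0.1,0,0,0]]]'
```

```text
clock: 21.9
tcp_pos: [0.5626, -0.2671, 0.1963]
tcp_rot: [-180.0, 0.0, -23.0]
force: [0.4, -0.1, -0.1]
width: 0.001
grasp_force: 0.0
clock: 22.4
tcp_pos: [0.563, -0.2672, 0.1889]
tcp_rot: [-180.0, -0.1, -23.0]
force: [0.4, 0.7, 4.1]
width: 0.001
grasp_force: 2.2
```

Contact comes at about 0.190, as predicted, so the stop should be near 0.170.

```bash
python3 -m handwheel '[[[0,0,0.06,0,0,0],[0,0,0.12,0,0,0],[0,0,0.18,0,0,0],[0,0,0.21,0,0,0],[0,0,0.21,0,0,0]]]'
python3 -m handwheel '[[[0,0,0.01,0,0,0],[0,0,0.02,0,0,0],[0,0,0.03,0,0,0],[0,0,0.03,0,0,0]]]'
```

```text
clock: 23.02
tcp_pos: [0.5631, -0.2672, 0.1725]
tcp_rot: [-180.0, -0.1, -23.0]
force: [-1.6, 0.7, 9.9]
width: 0.002
grasp_force: 4.5
clock: 23.52
tcp_pos: [0.5633, -0.2673, 0.172]
tcp_rot: [180.0, -0.2, -23.0]
force: [-5.0, 2.5, 18.8]
width: 0.0
grasp_force: 9.8
```

```bash
python3 -m handwheel '[[[0,0,0.012,0,0,0],[0,0,0.012,0,0,0],[0,0,0.012,0,0,0]]]'
python3 -m handwheel '[[[0,0,-0.1,0,0,0],[0,0,-0.2,0,0,0],[0,0,-0.35,0,0,0],[0,0,-0.7,0,0,0],[0,0,-1,0,0,0],[0,0,-1,0,0,0],[0,0,-1,0,0,0]]]'
python3 -m handwheel '[[[-0.5,0,0,0,0,0],[-1,0,0,0,0,0],[-1,0,0,0,0,0]]]'
python3 -m handwheel '[[[-0.5,0,0,0,0,0],[-1,0,0,0,0,0],[-1,0,0,0,0,0],[-1,0,0,0,0,0]]]'
python3 - <<'E'
from h import *
for n in('scene','side'): cv2.imwrite(f'pics/{n}8.png',viewer.grab_frame(n))
g=lambda f:cv2.imread(f,0)
def m(a,b,u,v,w,h):
    r=cv2.matchTemplate(g(b)[v-10:v+h+10,u-10:u+w+10],g(a)[v:v+h,u:u+w],cv2.TM_CCOEFF_NORMED);_,s,_,l=cv2.minMaxLoc(r);return round(s,3),l[0]-10,l[1]-10
print('head side 0->8',m('pics/side0.png','pics/side8.png',188,198,32,16),'bottle',m('pics/side0.png','pics/side8.png',184,235,55,90))
print('head scene',m('pics/scene0.png','pics/scene8.png',262,146,28,16))
print('dish scene 6->8',m('pics/scene6.png','pics/scene8.png',280,230,45,36),'tray side 5->8',m('pics/side5.png','pics/side8.png',245,325,95,75))
print('petri',m('pics/side0.png','pics/side8.png',315,243,45,28),'wash',m('pics/side0.png','pics/side8.png',296,168,32,72))
S=viewer.get_calibration('scene');print(plane(S,302.2,212.8,.114))
h=cv2.cvtColor(cv2.imread('pics/scene8.png'),cv2.COLOR_BGR2HSV)
print(get_state()['force'])
E
```

```text
clock: 23.9
tcp_pos: [0.5635, -0.2674, 0.172]
tcp_rot: [180.0, -0.2, -23.0]
force: [-6.1, 2.7, 24.0]
width: 0.0
grasp_force: 12.5
clock: 24.78
tcp_pos: [0.562, -0.2669, 0.247]
tcp_rot: [180.0, 0.1, -23.0]
force: [-1.8, 0.2, -0.5]
width: 0.002
grasp_force: 0.0
clock: 25.15
tcp_pos: [0.4867, -0.235, 0.2474]
tcp_rot: [180.0, 0.1, -23.0]
force: [-0.1, 0.3, -0.1]
width: 0.004
grasp_force: 0.0
clock: 25.65
tcp_pos: [0.4159, -0.2048, 0.2478]
tcp_rot: [-180.0, 0.0, -23.0]
force: [0.0, -0.3, -0.1]
width: 0.001
grasp_force: 0.0
head side 0->8 (1.0, 0, 0) bottle (0.989, 0, 0)
head scene (0.968, 0, 0)
dish scene 6->8 (0.999, 0, 0) tray side 5->8 (1.0, 0, 0)
petri (0.984, 0, 0) wash (0.998, 0, 0)
[ 0.55925675 -0.38937339  0.114     ]
[ 0.17632077  0.72859079 -1.16107855]
```

```bash
python3 -c "
from cell import arm
print(arm.close_job())"
```

```text
the job is handed in; nothing more can be done
None
```

I handed the job in with the clip flat in the tray, the dish upright under the spout, and the plunger pressed to its stop and back up; the bottle, petri dish and wash bottle showed no shift in the images, I didn't check the moisture dish separately, and no verdict came back.

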